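# Load an oak blank into a spring magazine

## Task

Load the pale oak blank into the spring magazine: lay it flat in the flared mouth between the four steel guides, its long side along the long side of the magazine, and press it straight down against the spring until both red catches have snapped over its top and hold it down. Leave the cork sanding block where it lies, and let go of the blank at the end.

Things in the scene. Friction and masses are not known exactly. Their poses are not given: they have to be found in the camera images.
- magazine: Spring magazine, fixed: grey base 82 x 124 mm, four steel corner guides forming a column open 52 mm (x) by 78 mm (y), straight to z 100, flaring 10 mm a side to the rim at z 117. Long sides are open 54 mm wide in the middle. At each y end a red sprung catch reaches 12 mm in: sloped above, flat underside at z 78. Red tabs stand out to y +-68. Origin: centre of the underside, on the table; z up.
- oak_blank_center (a point): Centre (half-way up) of the oak blank: pale brown wooden block 42 x 70 x 22 mm, lying flat, about 45 g. x runs across the 42 mm width, y along the 70 mm length, z up; either end may lead. Lying on the free follower its top is 120 mm above the table. The catches spring over it once its top is below 78 mm.
- follower (a joint): Depth in m of the magazine's black 44 x 53 mm follower plate: 0 free (its top 98 mm above the table), growing downward, stop at 0.048. Its spring pushes back 4 N at first, 12 N at the bottom; spreading the catches adds a few N on the way. Press the blank down 43 to 48 mm to be caught; it then rests at about 0.042.
- cork_block_center (a point): Centre (half-way up) of the cork sanding block, warm brown, 60 x 105 x 30 mm: bigger than the oak blank and too big for the magazine. x across its width, y along its length. Not to be moved.

How it is judged:
At the end, for the whole second after the job is handed in: The oak blank is let go and lies still in the magazine's column, within 10 mm of its centre line and within 7 degrees of flat, held down by the catches: its centre is 55 to 72 mm above the magazine's underside and the follower stays pressed by more than 36 mm (z of oak_blank_center in the frame of magazine between 0.055 and 0.072 m and x of oak_blank_center in the frame of magazine between -0.01 and 0.01 m and y of oak_blank_center in the frame of magazine between -0.01 and 0.01 m and angle between the z axis of oak_blank_center and the z axis of magazine, either way round below 0.12 rad and value of joint follower above 0.036 m and velocity of joint follower between -0.01 and 0.01 m/s); the robot touches nothing.
It fails at once if the cork sanding block is moved by more than 20 mm (distance of cork_block_center from where it was at the start of the episode above 0.02 m).
It also fails if it takes over 48 s, if anything falls off the work surface, if the arm or the gripper's body presses on something with over 40 N, if the wrist force passes 120 N, or if a joint passes its speed limit or range.

## Robot

A 6-joint arm with a two-finger parallel gripper is mounted at the origin on a cart in front of the work surface, level with it; the furniture and walls round the work are solid. World frame = base frame: x ahead of the robot, y to its left, z up, the work surface at z = 0. Lengths are in m, angles in rad, forces in N, time in s.
With the tool pointing down it reaches from about 0.25 to 0.775 m from the base axis. Payload 4 kg.
Tool frame: the origin (TCP) lies at the very end of the fingers, on their centre line; the grasp point (between the pads) lies 19 mm behind it; z points along the fingers, y is the line along which they close (so a half turn about z gives the same grasp; the last joint's range is limited). The gripper opens to 94 mm and grips with 3 to 60 N. Pads are 16 mm wide; open, the fingers measure 119 mm over their backs; the gripper's body (75 mm by 177 mm) begins 78 mm behind the grasp point.
Start: joints at [1.211, 0.087, 1.371, -0, 1.684, -0.103], TCP at [0.14, 0.532, 0.206] pointing down, gripper open.
Joint ranges: [-3.1, 3.1], [-0.76, 2.03], [0.27, 2.55], [-1.08, 4.22], [0.17, 2.65], [-2.57, 2.57]. Speed limits (rad/s): [2.79, 2.79, 3.14, 3.14, 3.14, 3.14].

## Interface

Orientations are given as [roll, pitch, yaw] about the fixed x, y, z axes, in that order (R = Rz(yaw) Ry(pitch) Rx(roll)).
In Python, from bench import robot gives the robot as it stands. The module is installed in compiled form; this text tells all that it offers.
- The arm moves only by the tool move_arm, never from a script. Its argument "deltas" is one flat list of numbers, 7 for each row, row after row: the turn, a rotation vector about the tool's x, y, z in rad, then the shift along the tool's x, y, z in cm, then the closure, from -1 (fully open) to 1 (shut). A call has 1 to 8 rows; each row is the pose to reach, as a shift and turn from the pose commanded when the call began, along the tool's axes at that moment; what a row does not reach only later rows make up. A row lasts 1/10 s, in which the tool goes at most 50 mm and 8.59 degrees, less where a joint would pass 70% of its speed; a pose out of reach is approached as far as the arm can. A call with a gripper value outside its range is refused whole. The fingers move at their own pace and stop on an object; the grip force is fixed at half the most. Time passes only in rows, so rows that repeat a pose let the fingers close. It gives the time, the measured TCP pose, the force, the opening and the grip force at its end, in the units of the state.
- robot.get_obs(): the state, without advancing time (a new reading comes with each control period).
- robot.snapshot(name): name is "side" or "top"; returns a dict with "image" (480x640x3 uint8, red, green, blue), "depth" (480x640 float32, m along the optical axis (not along the pixel's ray), 0 where there is no reading), "fov_y" (degrees; the focal length in pixels is half the picture's height over the tangent of half this angle, whatever the lens; pixels are square), "cx", "cy" (the principal point, pixels), "origin" and "orientation" of the camera in the world. Camera axes: x right, y up, looking along -z (the intrinsics and any distortion apply to the point x, -y, -z); pixel columns grow to the right and rows downward; lengths in m; the calibration is good to about 2 mm. A picture is of the moment at which its call begins.
- robot.close_job(): hands the job in; it is judged then, once.
The state is a dict: "time": time; "joint_positions": joint angles; "qvel": joint speeds; "joint_torque": joint torques, N m; "tool_pos": TCP position; "ee_rot": TCP orientation; "wrist_force": force on the tool from outside, world axes, zero at the start; "wrist_torque": the same for the moment, N m; "width": finger opening in m; "finger_force": force on a finger pad.
Only numpy, scipy, OpenCV 4.12 (cv2) and the standard library are available. Lean on these libraries where they do the work, as an engineer would, in place of code of your own. Each camera call takes 0.05 s, during which the arm holds its last target. There are 200 camera calls.

## Working session

There is one attempt and no reset: what is moved stays moved. The work goes in short steps, Python scripts to look and compute and a tool call to move; the robot and the scene stay as the last step left them, time stands still between calls to the robot, and variables do not carry over. Pictures are saved under pics/ and viewed, at most 10 in all, crops included, and the job is handed in when it is done.

Besides the shell and the picture viewer there is one more tool, called by a JSON object that holds its "fn" and its "kwargs", one argument or row to a line. move_arm: Moves the arm, as the interface text tells. Its arguments: {"type":"object","properties":{"deltas":{"type":"array","items":{"type":"number"}}},"required":["deltas"]}

```bash
mkdir -p pics
cat > h.py <<'E'
import numpy as np, cv2
from bench import robot
from scipy.spatial.transform import Rotation as R
def snap(n):
    s=robot.snapshot(n); return s
def rot(o):
    o=np.array(o,float)
    return o if o.shape==(3,3) else (R.from_euler('xyz',o).as_matrix() if o.size==3 else R.from_quat(o).as_matrix())
def pts(s):
    "world point per pixel from depth"
    f=240/np.tan(np.radians(s['fov_y'])/2); v,u=np.mgrid[:480,:640]; d=s['depth']
    P=np.stack([(u-s['cx'])/f*d,-(v-s['cy'])/f*d,-d],-1)
    return P@rot(s['orientation']).T+np.array(s['origin'])
def save(s,name): cv2.imwrite('pics/'+name,cv2.cvtColor(s['image'],cv2.COLOR_RGB2BGR))
E
python3 - <<'E'
from h import *
for n in('side','top'):
    s=snap(n); save(s,n+'0.png'); print({k:v for k,v in s.items() if k not in('image','depth')}, (s['depth']>0).mean())
print(robot.get_obs())
E
```

```text
{'fov_y': 46.85355225756005, 'cx': 314.36585592779613, 'cy': 242.19691847723024, 'origin': array([0.43998061, 0.67449147, 0.56665859]), 'orientation': array([ 0.97554754, -0.01734548, -2.95328416])} 0.9902083333333334
{'fov_y': 53.48939481599071, 'cx': 334.41774120753405, 'cy': 242.65666715384103, 'origin': array([ 0.423101  , -0.02271989,  0.93020506]), 'orientation': array([ 0.13495971, -0.00393296, -1.5779014 ])} 0.9960807291666667
{'time': 0.1, 'joint_positions': array([ 1.21092404e+00,  8.78768716e-02,  1.37206342e+00,  3.48070278e-07,
        1.68360525e+00, -1.03096271e-01]), 'qvel': array([-0.00175828, -0.00173914, -0.00229127, -0.00104939,  0.00124278,
        0.00220894]), 'joint_torque': array([ 2.28993333e-03, -3.41252625e+01, -3.03300977e+01,  7.19894283e-02,
        3.04994301e-02, -9.61536557e-05]), 'tool_pos': array([0.13951111, 0.53151186, 0.20444367]), 'ee_rot': array([-3.13965017e+00, -2.01323223e-04,  2.88481648e+00]), 'wrist_force': array([ 0.0128008 ,  0.16633548, -1.08491405]), 'wrist_torque': array([-0.02246784, -0.02594752,  0.01800488]), 'finger_force': 0.0, 'width': 0.09384617712173826}
```

View pics/top0.png

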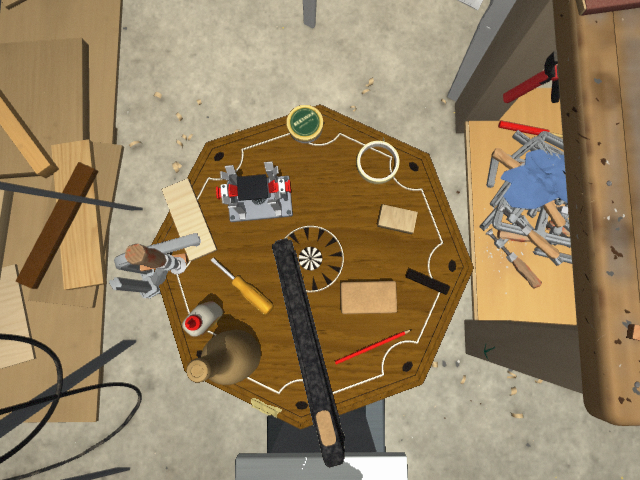

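View pics/side0.png

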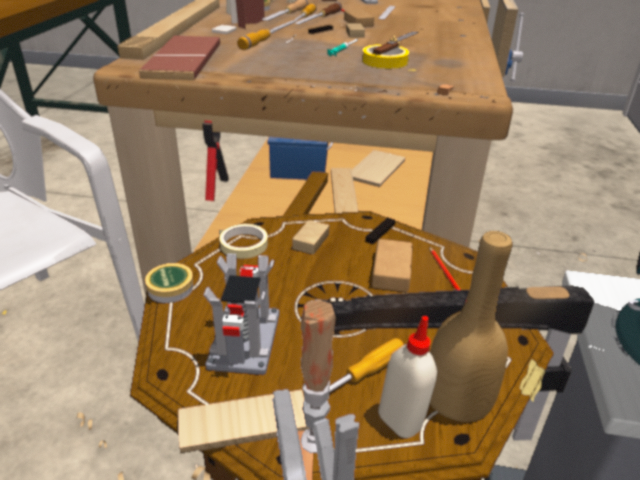

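Top view: oak blank at about (398,219), cork at (369,296), magazine at (255,190) with red catches at (227,190) and (283,187). The side view shows the magazine at (240,310) and the blank at (311,236). Next I'll measure by mask and depth.

Run:
```python
from h import *
s=snap('top'); P=pts(s); hsv=cv2.cvtColor(s['image'],cv2.COLOR_RGB2HSV)
def near(c,z0,z1,r):
    x,y=c; m=np.zeros((480,640),bool); m[y-r:y+r,x-r:x+r]=1
    return m&(P[...,2]>z0)&(P[...,2]<z1)
for n,c,z0,z1,r in(('oak',(398,219),.014,.035,30),('cork',(369,296),.02,.045,40),('foll',(253,187),.09,.106,25),('rims',(255,190),.106,.125,50)):
    m=near(c,z0,z1,r); q=P[m]; rc=cv2.minAreaRect((q[:,:2]*1000).astype(np.float32)); print(n,m.sum(),q.mean(0).round(4),rc)
red=(hsv[...,1]>150)&((hsv[...,0]<8)|(hsv[...,0]>172)); 
for c in((227,190),(283,187)):
    q=P[red&near(c,.03,.13,20)]; print(q.mean(0),q.min(0),q.max(0),len(q))
q=P[near((255,190),.004,.03,60)]; print('base',cv2.minAreaRect((q[:,:2]*1000).astype(np.float32)))
for uv in((310,350),(325,440),(285,245),(150,255),(125,285),(255,250),(190,215),(230,350),(200,320),(198,374),(160,230),(60,140),(50,240),(305,120),(378,162)): print(uv,P[uv[1],uv[0]].round(3))
np.set_printoptions(suppress=True)
cv2.imwrite('pics/mag1.png',cv2.resize(cv2.cvtColor(s['image'][145:235,200:310],cv2.COLOR_RGB2BGR),None,fx=6,fy=6))
```

```text
oak 803 [ 0.593  -0.1495  0.0226] ((593.7557373046875, -149.96041870117188), (70.2102279663086, 42.683807373046875), 76.844482421875)
cork 1777 [ 0.442  -0.0901  0.0308] ((442.063232421875, -90.57457733154297), (103.74066925048828, 60.00634002685547), 89.5967788696289)
foll 966 [0.6388 0.1218 0.0986] ((638.0986328125, 121.22134399414062), (60.7535285949707, 85.6568832397461), 5.968225479125977)
rims 344 [0.642  0.124  0.1133] ((638.54052734375, 120.62623596191406), (76.85875701904297, 102.58938598632812), 4.893962383270264)
[0.63274308 0.16550208 0.08925847] [0.62119913 0.14661402 0.07749755] [0.64372823 0.18790591 0.10248978] 163
[0.6412168  0.07465593 0.08735855] [0.63177719 0.05272895 0.03817786] [0.65332703 0.09396744 0.10326341] 156
base ((657.0308837890625, 130.3459930419922), (236.22787475585938, 242.1868438720703), 89.69989776611328)
(310, 350) [0.347 0.019 0.051]
(325, 440) [ 0.194 -0.008  0.06 ]
(285, 245) [0.539 0.065 0.046]
(150, 255) [0.506 0.261 0.192]
(125, 285) [0.463 0.328 0.121]
(255, 250) [0.536 0.129 0.002]
(190, 215) [0.604 0.255 0.011]
(230, 350) [0.355 0.146 0.13 ]
(200, 320) [0.404 0.195 0.137]
(198, 374) [0.333 0.164 0.253]
(160, 230) [ 0.578  0.32  -0.009]
(60, 140) [ 0.952  0.833 -0.517]
(50, 240) [ 0.629  0.822 -0.486]
(305, 120) [0.793 0.03  0.024]
(378, 162) [ 0.715 -0.117 -0.005]
```

View pics/mag1.png

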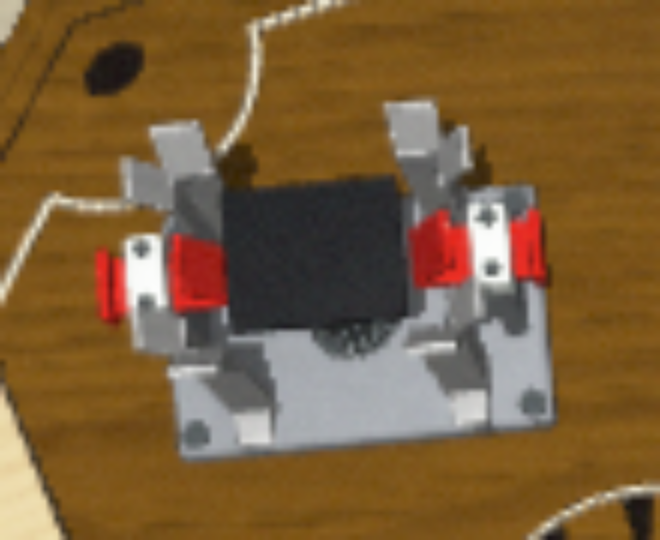

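The crop shows the magazine turned about +5°, red catches at both y ends (crop (200,270) and (435,250)), black follower at (320,250). Estimates:
- **Blank:** (0.594, -0.150), yaw -13°.
- **Magazine:** (0.638, 0.121), yaw +5°.

I'll raise the tool to clear the bottle, then swing across.

{"fn": "move_arm", "kwargs": {
  "deltas": [0,0,0,0,0,-5,-1,0,0,0,0,0,-10,-1,0,0,0,0,0,-14,-1,0,0,0.09,-3.4,-3,-14,-1,0,0,0.2,-6.8,-6,-14,-1,0,0,0.3,-10.2,-9,-14,-1,0,0,0.4,-13.6,-12.1,-14,-1,0,0,0.5,-17,-15.1,-14,-1]
}}

```text
time: 0.95
tool_pos: [0.2662, 0.3411, 0.3452]
ee_rot: [-3.141, 0.0, 2.381]
wrist_force: [1.0, 0.8, 0.9]
width: 0.0935
finger_force: 0.0
```

```bash
cat >> h.py <<'E'
def plan(x,y,z,yawdeg):
    "shift (cm) and turn (rad) in the tool's axes to a pose with tool y (closing) along yawdeg"
    o=robot.get_obs(); M=rot(o['ee_rot']); T=R.from_euler('xyz',[np.pi,0,np.radians(yawdeg+90)]).as_matrix()
    print('t',o['time'],'pos',o['tool_pos'].round(4),'rpy',o['ee_rot'].round(3),'F',o['wrist_force'].round(1),'w',round(o['width'],4),'ff',o['finger_force'],'q',o['joint_positions'].round(2))
    print('turn',R.from_matrix(M.T@T).as_rotvec().round(3),'shift',(100*M.T@(np.array([x,y,z])-o['tool_pos'])).round(2))
E
python3 -c "
from h import *
plan(.5937,-.15,.34,-13.2)"
```

```text
t 0.95 pos [0.2662 0.3411 0.3452] rpy [-3.141  0.     2.381] F [1.  0.8 0.9] w 0.0935 ff 0.0 q [ 0.78 -0.16  1.33 -0.    1.97 -0.03]
turn [-0.     0.     1.041] shift [-57.57 -13.02   0.53]
```

{"fn": "move_arm", "kwargs": {
  "deltas": [0,0,0.12,-4.5,-1,0,-1,0,0,0.24,-9,-2,0,-1,0,0,0.36,-13.5,-3,0,-1,0,0,0.48,-18,-4,0,-1,0,0,0.6,-22.5,-5,0,-1,0,0,0.72,-27,-6,0,-1,0,0,0.84,-31.5,-7.1,0,-1,0,0,0.94,-36,-8.1,0,-1]
}}

```text
time: 1.75
tool_pos: [0.4724, 0.0348, 0.3453]
ee_rot: [-3.142, -0.0, 1.44]
wrist_force: [1.0, -0.0, -0.3]
width: 0.0938
finger_force: 0.0
```

```bash
python3 -c "
from h import *
plan(.5937,-.15,.12,-13.2)"
```

```text
t 1.75 pos [0.4724 0.0348 0.3453] rpy [-3.142 -0.     1.44 ] F [ 1.  -0.  -0.3] w 0.0938 ff 0.0 q [-0.05 -0.07  1.25  0.    1.96  0.08]
turn [-0.  -0.   0.1] shift [-16.75  14.44  22.52]
```

{"fn": "move_arm", "kwargs": {
  "deltas": [0,0,0.02,-3.2,2.8,0,-1,0,0,0.04,-6.5,5.6,2,-1,0,0,0.06,-9.8,8.4,5,-1,0,0,0.08,-12.5,11,8,-1,0,0,0.1,-15,13,12,-1,0,0,0.1,-16.7,14.4,16,-1,0,0,0.1,-16.7,14.4,20,-1,0,0,0.1,-16.7,14.4,22.5,-1]
}}

```text
time: 2.55
tool_pos: [0.5918, -0.1473, 0.1153]
ee_rot: [-3.135, -0.001, 1.343]
wrist_force: [-0.0, -0.2, -0.7]
width: 0.0939
finger_force: 0.0
```

Run:
```python
from h import *
plan(.5937,-.15,.004,-13.2)
s=snap('side'); P=pts(s); save(s,'side1.png')
c=np.array([.5937,-.15]); m=(np.linalg.norm(P[...,:2]-c,axis=-1)<.05)&(abs(P[...,2]-.022)<.006)
q=P[m]; print(m.sum(),cv2.minAreaRect((q[:,:2]*1000).astype(np.float32)),q[:,2].mean())
s=snap('top');save(s,'top1.png')
```

```text
t 2.55 pos [ 0.5918 -0.1473  0.1153] rpy [-3.135e+00 -1.000e-03  1.343e+00] F [-0.  -0.2 -0.7] w 0.0939 ff 0.0 q [-0.34  0.26  1.35  0.    1.54 -0.11]
turn [-0.007 -0.001  0.003] shift [-0.23  0.32 11.13]
573 ((593.5551147460938, -149.65884399414062), (74.06604766845703, 42.78688430786133), 76.46151733398438) 0.02104252401241383
```

View pics/side1.png

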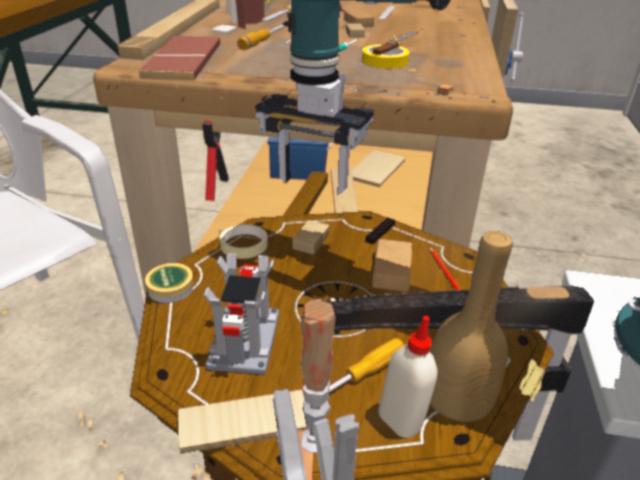

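Side view: gripper open at (315,150) above the blank at (311,236); both views agree on the blank's position. Descending.

{"fn": "move_arm", "kwargs": {
  "deltas": [0,0,0,-0.1,0.2,4,-1,0,0,0,-0.1,0.2,7.5,-1,0,0,0,-0.1,0.2,9.5,-1,0,0,0,-0.1,0.2,10.5,-1,0,0,0,-0.1,0.2,10.5,-1,0,0,0,-0.1,0.2,10.5,-1]
}}

```text
time: 3.25
tool_pos: [0.597, -0.1489, 0.0177]
ee_rot: [3.138, 0.0, 1.345]
wrist_force: [0.1, -0.7, -0.4]
width: 0.094
finger_force: 0.0
```

```bash
python3 -c "
from h import *
plan(.5937,-.15,.003,-13.2)"
```

```text
t 3.25 pos [ 0.597  -0.1489  0.0177] rpy [3.138 0.    1.345] F [ 0.1 -0.7 -0.4] w 0.094 ff 0.0 q [-0.34  0.33  1.46  0.    1.34 -0.11]
turn [0.004 0.    0.005] shift [-0.18 -0.3   1.47]
```

{"fn": "move_arm", "kwargs": {
  "deltas": [0,0,0,-0.1,-0.2,1,-1,0,0,0,-0.1,-0.2,1.4,-1,0,0,0,-0.1,-0.2,1.4,-1,0,0,0,-0.1,-0.2,1.4,1,0,0,0,-0.1,-0.2,1.4,1,0,0,0,-0.1,-0.2,1.4,1,0,0,0,-0.1,-0.2,1.4,1,0,0,0,-0.1,-0.2,1.4,1]
}}

```text
time: 4.05
tool_pos: [0.5934, -0.149, 0.0016]
ee_rot: [3.141, -0.0, 1.345]
wrist_force: [-0.9, 0.2, -0.3]
width: 0.0577
finger_force: 0.0
```

{"fn": "move_arm", "kwargs": {
  "deltas": [0,0,0,0,0,0,1,0,0,0,0,0,0,1,0,0,0,0,0,0,1]
}}

```text
time: 4.35
tool_pos: [0.5934, -0.149, 0.0015]
ee_rot: [3.141, -0.0, 1.345]
wrist_force: [0.0, 0.8, 0.9]
width: 0.0414
finger_force: 30.0
```

Gripped. Lifting and carrying to above the magazine.

{"fn": "move_arm", "kwargs": {
  "deltas": [0,0,0,0,0,-4,1,0,0,0,0,0,-8,1,0,0,0,0,0,-12.5,1,0,0,-0.06,3,-0.2,-17,1,0,0,-0.12,7.5,-0.4,-19,1,0,0,-0.18,12,-0.8,-19,1,0,0,-0.24,16.5,-1.1,-19,1,0,0,-0.3,21,-1.4,-19,1]
}}

```text
time: 5.15
tool_pos: [0.6268, 0.0605, 0.1919]
ee_rot: [3.141, 0.0, 1.647]
wrist_force: [-0.6, -0.4, 0.1]
width: 0.0421
finger_force: 30.0
```

```bash
python3 -c "
from h import *
plan(.638,.121,.19,5)"
```

```text
t 5.15 pos [0.6268 0.0605 0.1919] rpy [3.141 0.    1.647] F [-0.6 -0.4  0.1] w 0.0421 ff 29.999109506607056 q [ 0.01  0.27  1.19  0.    1.68 -0.07]
turn [ 0.001  0.    -0.011] shift [5.95 1.58 0.19]
```

{"fn": "move_arm", "kwargs": {
  "deltas": [0,0,-0.01,2,0.5,0,1,0,0,-0.01,4,1,0,1,0,0,-0.01,5.5,1.4,0,1,0,0,-0.01,5.8,1.5,0,1,0,0,-0.01,5.8,1.5,1,1,0,0,-0.01,5.8,1.5,2,1,0,0,-0.01,5.8,1.5,2,1,0,0,-0.01,5.8,1.5,2,1]
}}

```text
time: 5.95
tool_pos: [0.6369, 0.1167, 0.1704]
ee_rot: [-3.14, 0.0, 1.653]
wrist_force: [-0.1, -0.5, -0.2]
width: 0.0424
finger_force: 30.0
```

Run:
```python
from h import *
plan(.638,.121,.12,5)
s=snap('side'); P=pts(s); z=robot.get_obs()['tool_pos'][2]
cv2.imwrite('pics/side2.png',cv2.resize(cv2.cvtColor(s['image'][130:390,120:380],cv2.COLOR_RGB2BGR),None,fx=2.3,fy=2.3))
hsv=cv2.cvtColor(s['image'],cv2.COLOR_RGB2HSV)
m=(np.linalg.norm(P[...,:2]-[.638,.121],axis=-1)<.06)&(P[...,2]>z-.01)&(P[...,2]<z+.026)
oak=m&(hsv[...,1]>50)&(hsv[...,0]>8)&(hsv[...,0]<28)
q=P[oak]; print('oak',oak.sum(),q.min(0),q.max(0))
# end face (y+): horizontal/vertical extent and centre
top=q[q[:,2]>z+.018]; print('top',len(top),cv2.minAreaRect((top[:,:2]*1000).astype(np.float32)) if len(top)>4 else '')
m=(np.linalg.norm(P[...,:2]-[.638,.121],axis=-1)<.075)&(P[...,2]>.107)&(P[...,2]<.121)
r=P[m]; print('rims',m.sum(),cv2.minAreaRect((r[:,:2]*1000).astype(np.float32)))
```

```text
t 5.95 pos [0.6369 0.1167 0.1704] rpy [-3.14   0.     1.653] F [-0.1 -0.5 -0.2] w 0.0424 ff 29.99988555908203 q [ 0.09  0.32  1.17 -0.    1.66  0.01]
turn [-0.002  0.    -0.005] shift [0.42 0.15 5.04]
oak 1508 [0.60272772 0.08012418 0.16810722] [0.6686274  0.15412335 0.19694751]
top 953 ((636.0971069335938, 117.64155578613281), (76.14682006835938, 59.63045120239258), 78.11028289794922)
rims 431 ((638.0115966796875, 120.20706176757812), (76.24552154541016, 103.64128112792969), 5.4796671867370605)
```

View pics/side2.png

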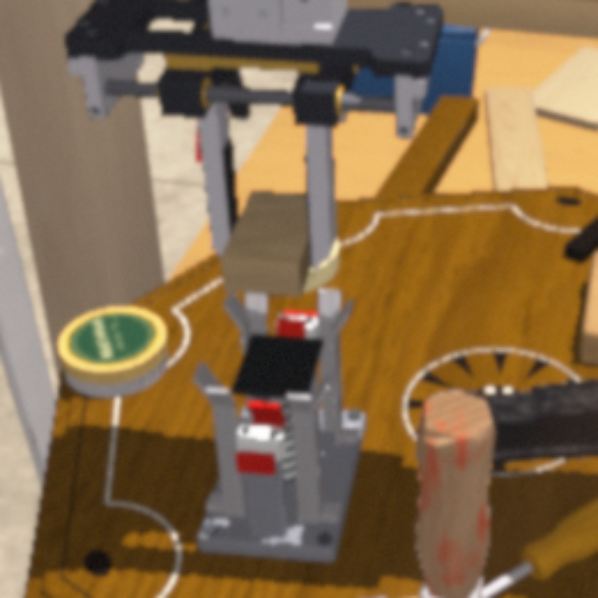

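The crop shows the blank held flat at (270,245), lined up over the column at (275,360). I'll correct 4 mm along y and lower it into the mouth.

{"fn": "move_arm", "kwargs": {
  "deltas": [0,0,0,0.4,0.1,0,1,0,0,0,0.4,0.1,2,1,0,0,0,0.4,0.1,4,1,0,0,0,0.4,0.1,5.5,1,0,0,0,0.4,0.1,6.5,1,0,0,0,0.4,0.1,6.5,1,0,0,0,0.4,0.1,6.5,1]
}}

```text
time: 6.7
tool_pos: [0.6384, 0.1219, 0.107]
ee_rot: [3.141, -0.0, 1.655]
wrist_force: [-0.3, 0.0, 0.5]
width: 0.0414
finger_force: 30.0
```

```bash
python3 -c "
from h import *
plan(.638,.1205,.0535,5)"
```

```text
t 6.7 pos [0.6384 0.1219 0.107 ] rpy [ 3.141 -0.     1.655] F [-0.3  0.   0.5] w 0.0414 ff 29.99996066093445 q [0.1  0.34 1.26 0.   1.54 0.02]
turn [ 0.001 -0.    -0.003] shift [-0.13 -0.06  5.35]
```

{"fn": "move_arm", "kwargs": {
  "deltas": [0,0,0,-0.1,0,0.8,1,0,0,0,-0.1,0,1.3,1,0,0,0,-0.1,0,1.8,1,0,0,0,-0.1,0,2.3,1,0,0,0,-0.1,0,2.6,1,0,0,0,-0.1,0,2.6,1]
}}

```text
time: 7.3
tool_pos: [0.6395, 0.1208, 0.0831]
ee_rot: [3.137, 0.0, 1.655]
wrist_force: [-0.2, -0.1, 6.8]
width: 0.0416
finger_force: 30.0
```

```bash
cat > look.py <<'E'
from h import *
plan(.638,.1205,.0535,5)
o=robot.get_obs(); z=o['tool_pos'][2]
s=snap('side'); P=pts(s); hsv=cv2.cvtColor(s['image'],cv2.COLOR_RGB2HSV)
m=(np.linalg.norm(P[...,:2]-[.638,.1205],axis=-1)<.025)&(P[...,2]>.05)&(P[...,2]<.14)
oak=m&(hsv[...,1]>50)&(hsv[...,0]>8)&(hsv[...,0]<28)
q=P[oak]; 
if len(q)>10:
    A=np.c_[q[:,:2]-[.638,.1205],np.ones(len(q))]; c=np.linalg.lstsq(A,q[:,2],rcond=None)[0]; print('top z',c[2],'slopes',c[:2],len(q),'z range',q[:,2].min(),q[:,2].max())
E
python3 look.py
```

```text
t 7.3 pos [0.6395 0.1208 0.0831] rpy [3.137 0.    1.655] F [-0.2 -0.1  6.8] w 0.0416 ff 30.001450181007385 q [ 0.1   0.36  1.29 -0.    1.49  0.02]
turn [ 0.004  0.    -0.003] shift [-0.02 -0.16  2.96]
top z 0.10338908429934641 slopes [ 0.07554417 -0.00878938] 629 z range 0.09099686683125718 0.1390538634052797
```

No slip, and the force (6.8 N) matches the spring at this depth. Pressing on.

{"fn": "move_arm", "kwargs": {
  "deltas": [0,0,0,0,-0.1,0.6,1,0,0,0,0,-0.1,1.2,1,0,0,0,0,-0.1,1.8,1,0,0,0,0,-0.1,2.4,1,0,0,0,0,-0.1,2.8,1,0,0,0,0,-0.1,3,1,0,0,0,0,-0.1,3,1,0,0,0,0,-0.1,3,1]
}}

```text
time: 8.15
tool_pos: [0.6395, 0.1208, 0.0548]
ee_rot: [3.135, 0.0, 1.655]
wrist_force: [-0.5, 0.1, 10.6]
width: 0.0418
finger_force: 30.0
```

```bash
python3 look.py
python3 - <<'E'
from h import *
s=snap('side')
cv2.imwrite('pics/side3.png',cv2.resize(cv2.cvtColor(s['image'][190:390,150:350],cv2.COLOR_RGB2BGR),None,fx=3,fy=3))
E
```

```text
t 8.15 pos [0.6395 0.1208 0.0548] rpy [3.135 0.    1.655] F [-0.5  0.1 10.6] w 0.0418 ff 30.00326693058014 q [ 0.1   0.37  1.33 -0.    1.43  0.02]
turn [ 0.007  0.    -0.003] shift [-0.02 -0.16  0.13]
top z 0.07504582846648467 slopes [0.01515224 0.00908249] 382 z range 0.07279459296248286 0.08004190519361687
```

View pics/side3.png

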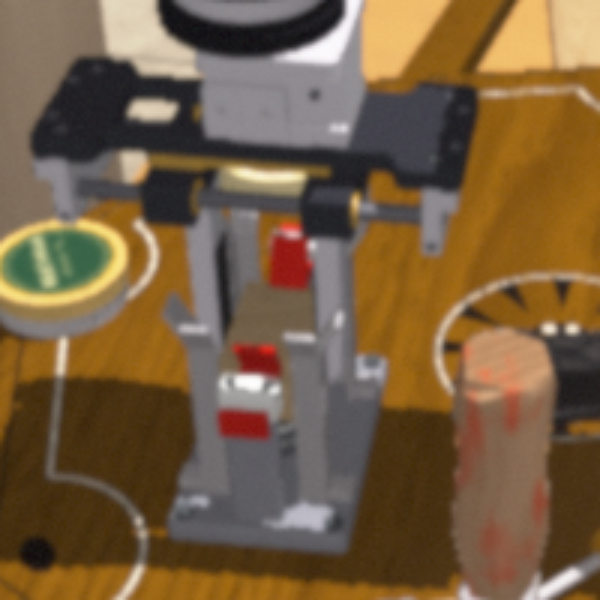

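The crop shows the blank's top at (270,310), below the guides, with the near catch at (255,358) over its edge; top z is about 75 mm. I'll press slightly further, then release.

{"fn": "move_arm", "kwargs": {
  "deltas": [0,0,0,0,0,0.15,1,0,0,0,0,0,0.2,1,0,0,0,0,0,0.2,1,0,0,0,0,0,0.2,-0.2,0,0,0,0,0,0.2,-0.4,0,0,0,0,0,0.2,-0.5,0,0,0,0,0,0.2,-0.5,0,0,0,0,0,0.2,-0.5]
}}

```text
time: 9.05
tool_pos: [0.6364, 0.1206, 0.0473]
ee_rot: [-3.139, -0.0, 1.655]
wrist_force: [-0.5, 0.5, -0.7]
width: 0.0703
finger_force: 0.0
```

```bash
python3 look.py
```

```text
t 9.05 pos [0.6364 0.1206 0.0473] rpy [-3.139 -0.     1.655] F [-0.5  0.5 -0.7] w 0.0703 ff 0.0 q [0.1  0.38 1.34 0.   1.43 0.02]
turn [-0.002 -0.    -0.003] shift [-0.03  0.16 -0.62]
top z 0.0775988701333276 slopes [0.00415049 0.00316119] 445 z range 0.07132828908221728 0.08027230222711862
```

Caught flat at 78 mm. Withdrawing straight up.

{"fn": "move_arm", "kwargs": {
  "deltas": [0,0,0,0,0.1,-1,-0.5,0,0,0,0,0.1,-3,-0.5,0,0,0,0,0.1,-6,-0.5,0,0,0,0,0.1,-10,-0.5,0,0,0,0,0.1,-14,-0.5,0,0,0,0,0.1,-18,-0.5,0,0,0,0,0.1,-18,-0.5,0,0,0,0,0.1,-18,-0.5]
}}

```text
time: 9.9
tool_pos: [0.6388, 0.1209, 0.2307]
ee_rot: [3.138, -0.0, 1.655]
wrist_force: [0.3, -0.3, -0.0]
width: 0.0705
finger_force: 0.0
```

```bash
python3 look.py
python3 - <<'E'
from h import *
s=snap('side')
cv2.imwrite('pics/side4.png',cv2.resize(cv2.cvtColor(s['image'][190:390,150:350],cv2.COLOR_RGB2BGR),None,fx=3,fy=3))
E
```

```text
t 9.9 pos [0.6388 0.1209 0.2307] rpy [ 3.138 -0.     1.655] F [ 0.3 -0.3 -0. ] w 0.0705 ff 0.0 q [0.1  0.31 1.06 0.   1.77 0.02]
turn [ 0.004 -0.    -0.003] shift [-0.03 -0.16 17.72]
top z 0.07753752257125578 slopes [0.00603618 0.00512441] 449 z range 0.07049009672500856 0.07970214491705535
```

View pics/side4.png

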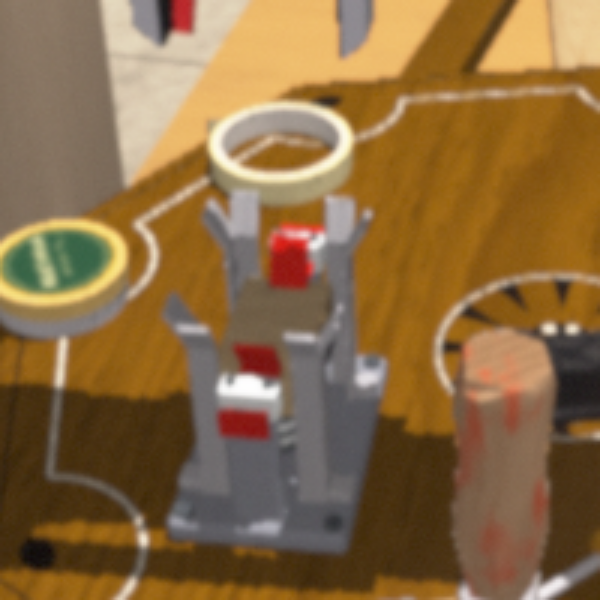

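The crop shows the blank (280,310) held flat under both catches (258,360) and (290,260), with the gripper clear above. Handing in.

```bash
python3 -c "
from bench import robot
print(robot.close_job())"
```

```text
the job is handed in; nothing more can be done
None
```

The oak blank is in the magazine, held flat under both red catches with its top at about 78 mm; the gripper has let go and is clear, the cork block was never touched, and the job is handed in (it returned no verdict).

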